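Turn over the swatch tile with the lipped turner

ROBOT

A 6-joint arm with a two-finger parallel gripper is mounted at the origin on the work surface. World frame = base frame: x ahead of the robot, y to its left, z up, the work surface at z = 0. Lengths are in mm, angles in rad, forces in N, time in s.
With the tool pointing down it reaches from about 300 to 775 mm from the base axis. Payload 14.6 kg.
Tool frame: the origin (TCP) lies at the very end of the fingers, on their centre line; the grasp point (between the pads) lies 19 mm behind it; z points along the fingers, y is the line along which they close (so a half turn about z gives the same grasp; the last joint's range is limited). The gripper opens to 94 mm and grips with 3 to 60 N. Pads are 16 mm wide; open, the fingers measure 119 mm over their backs; the gripper's body (75 mm by 177 mm) begins 78 mm behind the grasp point.
Start: joints at [-1.366, 0.3, 1.521, -0, 1.321, -0.067], TCP at [147.649, -529.801, 205.446] pointing down, gripper open.
Joint ranges: [-3.03, 3.03], [-0.79, 2.21], [0.23, 2.52], [-1.04, 4.18], [0, 3.07], [-2.55, 2.55]. Speed limits (rad/s): [2.22, 2.22, 2.57, 3.14, 3.14, 3.14].

INTERFACE

Orientations are given as [roll, pitch, yaw] about the fixed x, y, z axes, in that order (R = Rz(yaw) Ry(pitch) Rx(roll)).
In Python, from cell import manip gives the robot as it stands. The module is installed in compiled form; this text tells all that it offers.
- The arm moves only by the shell command python3 -m inch 'ROWS' [FORCE]. ROWS is JSON, a list of rows, each an object of numbers: "gripper": the opening, from 0 (shut) to 1 (fully open); "dx", "dy", "dz": the shift along the world's x, y, z in m; "wx", "wy", "wz": the turn, a rotation vector about the world's x, y, z in degrees. A call has exactly 5 rows; each row is the pose to reach, as a shift and turn from the pose commanded when the call began; what a row does not reach only later rows make up. A row lasts 1/12 s, in which the tool goes at most 41.7 mm and 7.16 degrees, less where a joint would pass 70% of its speed; a pose out of reach is approached as far as the arm can. A call with a gripper value outside its range is refused whole. The fingers move at their own pace and stop on an object; FORCE is the grip in N (left out, the last holds). Time passes only in rows, so rows that repeat a pose let the fingers close, or fill a call up. It gives the time, the measured TCP pose, the force, the opening and the grip force at its end, in the units of the state.
- manip.read_state(): the state, without advancing time (a new reading comes with each control period).
- manip.camera(name): name is "side" or "top" or "wrist"; returns the picture (384x512x3 uint8, blue, green, red); there is no depth.
- manip.camera_info(name): a dict with "camera_matrix" (3x3 intrinsics, pixels), "R" (3x3) and "t" (3): a world point X has camera coordinates R X + t; the wrist camera has in their place "tool_from_camera" (4x4, takes a point from camera to tool coordinates, whose origin is the TCP and whose axes are the flange's). Camera axes: x right, y down, z forward; pixel columns grow to the right and rows downward; lengths in mm; the calibration is good to about 2 mm. A picture is of the moment at which its call begins: read the wrist's pose just before it. camera_info takes no time and is no camera call.
- manip.sign_off(): hands the job in; it is judged then, once.
The state is a dict: "clock": time; "joints": joint angles; "qd": joint speeds; "effort": joint torques, N m; "eef_pos": TCP position; "eef_rot": TCP orientation; "wrist_force": force on the tool from outside, world axes, zero at the start; "moment": the same for the moment, N m; "finger_gap": finger opening in mm; "finger_force": force on a finger pad.
Only numpy, scipy, OpenCV 4.12 (cv2) and the standard library are available. Lean on these libraries where they do the work, as an engineer would, in place of code of your own. Each camera call takes 0.05 s, during which the arm holds its last target. There are 200 camera calls.

TASK

Take the turner from its stand and turn over the swatch tile lying on the blue plate: push the blade along the plate under the tile, letting the steel rail hold it, lift it clear on the level blade, and with a quick wrist turn tip it over the blade's lip, low over the plate, so that it ends flat on the plate with its red face up. Then lay the turner back in both cradles of its stand, as it lay, and let go. Be gentle: do not ram the tile against the rail, press the blade hard on the plate (a few newtons are enough) or drop the tile, never touch the tile with the gripper, and leave the other things where they are.

Things in the scene. Friction and masses are not known exactly. Their poses are not given: they have to be found in the camera images.
- jack: Fixed lab jack with a blue plate 200 (x) x 300 (y) mm; origin under its centre, +x of its frame points to the stop rail, z up. The plate's top is at z = 100 mm in its frame (its height above the table varies by 12 mm). A steel rail 12 mm wide and 12 mm high above the plate runs along the far edge.
- stop_mid (a point): Middle of the rail's face towards the robot, at plate-top height: 86 mm in +x of the jack's origin, 100 mm up. Rail face runs along the jack's y.
- tile: Loose ceramic tile 72 x 72 x 10 mm, 80 to 145 g; white face up and red face down at the start, 6 to 24 mm short of the rail. Origin at the centre of the red face, z points out of the white face. All edges of both faces are bevelled 6 mm wide and 2.4 mm high: a 1.5 mm blade goes under only while its front edge really rides on the plate, which must be felt.
- tile_center (a point): Centre of the tile, 5 mm above its origin.
- turner: Loose turner (spatula), 240 g: orange square bar handle 18 x 18 mm, 110 mm long, along x, centred on the origin; neck (8 mm rod) and steel blade ahead in +x. At rest the handle is level, flat sides upright, z up; the blade, parallel to x, is turned +45 deg about x: upper normal (0,-0.707,0.707), left edge high. Turned -45 deg about x the blade is level; +90 deg from there it stands on its lip.
- neck_end (a point): End of the neck on the handle's axis, turner frame (81, 0, 0) mm. Blade: x from 75 to 165 mm, 88 mm wide, centred on the plane through the handle's axis, 1.5 mm thick; its underside lies 36 mm below the handle's axis along the normal, give or take 11 mm: it is clamped (black block) at a height that differs each time and is not reported, so feel for the plate. The clamp slips above 25 N.
- handle_front (a point): Front end of the handle, turner frame (55, 0, 0) mm. The blade's lip, 2 mm thick and 13 mm high from the underside, stands along the blade's right (low) edge, 42 to 44 mm from its midline, from x = 75 to 151 mm. A tile on the blade slides to it when the blade is turned, and tips over it past upright; turn at 0.8 rad/s or more.
- stand: Fixed stand, 110 x 110 mm base, left or right of the jack; origin under its centre. Two U cradles at x = +-44 mm (12 mm thick, 44 mm wide) carry the turner's handle along the stand's x, blade to +x; handle axis 105 mm above the base's underside, slots 24 mm wide with flared mouths, tops 122 mm up. Between the cradles (76 mm) the handle is free for gripping from above.
- cradle (a point): Where the turner's origin belongs: on the handle axis midway between the cradles, 105 mm up.
- weight: Bystander: brass weight 26 mm across, 22 mm high, standing loose near the plate's left edge (126 to 135 mm left of the plate centre); origin under its centre.
- caddy: Fixed tray of jars, 110 x 130 x 75 mm, on the other side of the jack from the stand; origin under its centre.
- jar_red: Bystander jar 64 mm across, 85 mm high, origin underneath, beyond the jack.
- jar_amber: Bystander jar 68 mm across, 90 mm high, origin underneath, beyond the jack.
- jar_white: Bystander jar 72 mm across, 100 mm high, origin underneath, beyond the jack.
- dropper: Bystander bottle 32 mm across, 90 mm high, origin underneath, beyond the jack.
- beaker: Bystander glass beaker 80 mm across, 90 mm high, origin underneath, far right.
- dish: Bystander white dish 90 mm across, 30 mm high, origin underneath, far left.
Things that resemble listed ones, but are neither listed nor needed, are in the scene too. Of the things shaped like the tile, the ceramic one is meant.

How it is judged (in metres and radians):
On the way, in this order (a step that is already met when the one before it is completed fails the run):
1. the turner has been lifted out of its stand (height (world z) of turner above 0.14 m), for 0.2 s.
2. the tile, still white face up and about level (within 0.3 rad), is carried on the turner, 10 mm or more clear of the plate (z of tile_center in the frame of jack above 0.115 m and angle between tile's own z axis and vertical below 0.3 rad and contact force between tile and turner above 0.3 N and contact force between tile and jack below 0.02 N), for 0.3 s.
3. the tile rides tilted on the turner (0.9 to 1.9 rad) while the turner turns quickly, at 0.6 rad/s or more (angle between tile's own z axis and vertical between 0.9 and 1.9 rad and angular speed of turner above 0.6 rad/s and contact force between tile and turner above 0.05 N and contact force between tile and jack below 0.02 N), for 0.1 s.
4. the tile lies flat on the plate, red face up, off the turner (angle between tile's own z axis and vertical above 3.05 rad and z of tile_center in the frame of jack below 0.108 m and contact force between tile and turner below 0.02 N and contact force between tile and jack above 0.3 N), for 0.3 s.
At the end, for the whole second after the job is handed in: The tile lies still and flat on the blue plate, red face up, its centre 25 mm or more inside the plate's edges and clear of the rail; the turner lies still in both cradles, as at the start (within 20 mm lengthwise), released (angle between tile's own z axis and vertical above 3.05 rad and z of tile_center in the frame of jack between 0.1 and 0.108 m and x of tile_center in the frame of jack between -0.075 and 0.056 m and y of tile_center in the frame of jack between -0.125 and 0.125 m and linear speed of each of tile, turner below 0.02 m/s and x of turner in the frame of cradle between -0.02 and 0.02 m and y of turner in the frame of cradle between -0.008 and 0.008 m and z of turner in the frame of cradle between -0.006 and 0.006 m and angle between the x axis of turner and the x axis of stand, either way round below 0.1 rad and angle between turner's own z axis and vertical below 0.25 rad); the robot touches nothing.
It fails at once if the gripper or arm touches the tile (contact force between any of the fingers, the arm and tile above 0.3 N).
It fails at once if the tile, not yet turned, is rammed or pressed against the rail or plate with more than 22 N (contact force between tile and jack above 22 N and angle between tile's own z axis and vertical below 0.6 rad).
It fails at once if the turner presses on the plate or rail with more than 12 N (contact force between turner and jack above 12 N).
It fails at once if the tile falls or is thrown faster than 1.2 m/s (a drop of some 70 mm) (linear speed of tile above 1.2 m/s).
It fails at once if a bystander is moved more than 20 mm (distance of any of weight, jar_red, jar_amber, jar_white, dropper, beaker, dish from where it was at the start of the episode above 0.02 m).
It also fails if it takes over 72 s, if anything falls off the work surface, if the arm or the gripper's body presses on something with over 40 N, if the wrist force passes 120 N, or if a joint passes its speed limit or range.

## Working session

There is one attempt and no reset: what is moved stays moved. The work goes in short steps, Python scripts to look and compute and a shell command to move; the robot and the scene stay as the last step left them, time stands still between calls to the robot, and variables do not carry over. Pictures are saved under pics/ and viewed, at most 10 in all, crops included, and the job is handed in when it is done.

```bash
mkdir -p pics; ls
python3 - <<'E'
from cell import manip
import cv2
print(manip.read_state())
for n in("top","side"):
    i=manip.camera_info(n); print(n,i)
    im=manip.camera(n); cv2.imwrite(f"pics/{n}0.png",im)
    cv2.imwrite(f"pics/{n}0b.png",cv2.resize(im,(800,600),interpolation=cv2.INTER_CUBIC))
print(manip.camera_info("wrist"))
E
```

```text
pics
{'clock': 0.0, 'joints': array([-1.36559732e+00,  3.00459725e-01,  1.52156827e+00, -2.01375782e-05,
        1.32067077e+00, -6.66306535e-02]), 'qd': array([ 0.00015273, -0.00128499, -0.00034126,  0.0019566 , -0.00118141,
        0.00063947]), 'effort': array([-4.52463360e-05, -5.31810415e+01, -3.52743459e+01,  7.08816829e-02,
        2.42544775e-02, -1.19311371e-04]), 'eef_pos': array([ 147.59667016, -529.56606869,  204.89798127]), 'eef_rot': array([-3.14048769e+00, -5.41845113e-05,  2.71834626e-01]), 'wrist_force': array([0.06012107, 0.78909963, 0.16470868]), 'moment': array([ 0.00199554, -0.01148056, -0.02905032]), 'finger_force': 0.0, 'finger_gap': 93.99344211378627}
top {'camera_matrix': array([[404.67640186,   0.        , 261.99550406],
       [  0.        , 404.67640186, 192.48201702],
       [  0.        ,   0.        ,   1.        ]]), 'R': array([[ 0.02039213, -0.99967443,  0.01533584],
       [-0.99231072, -0.02211014, -0.12178082],
       [ 0.12208025, -0.01273455, -0.99243853]]), 't': array([ -28.64400408,  657.35709753, 1321.08754425])}
side {'camera_matrix': array(
[... 229 characters left out ...]
8673e-01,  6.72062808e-01, -7.12364691e-01],
       [ 2.04395210e-01, -6.82412191e-01, -7.01809234e-01]]), 't': array([ 614.0336336 ,  171.33455894, 1666.45514058])}
{'camera_matrix': array([[305.92654559,   0.        , 257.8776612 ],
       [  0.        , 305.92654559, 193.04019965],
       [  0.        ,   0.        ,   1.        ]]), 'tool_from_camera': array([[ 2.93840541e-04, -9.59128418e-01, -2.82971010e-01,
         8.21265207e+01],
       [ 9.99999916e-01,  3.62728582e-04, -1.91054111e-04,
         9.44226034e-01],
       [ 2.85887100e-04, -2.82970930e-01,  9.59128443e-01,
        -1.78030465e+02],
       [ 0.00000000e+00,  0.00000000e+00,  0.00000000e+00,
         1.00000000e+00]])}
```

View pics/top0b.png

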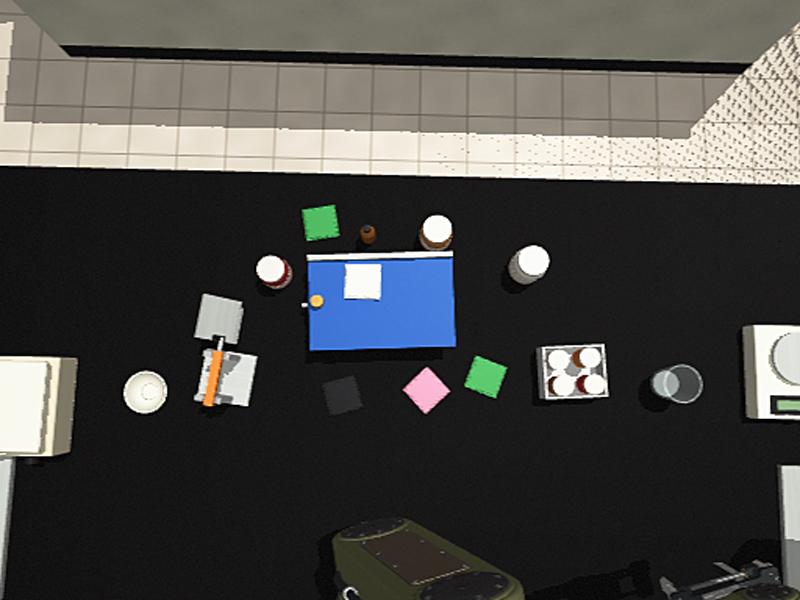

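View pics/side0b.png

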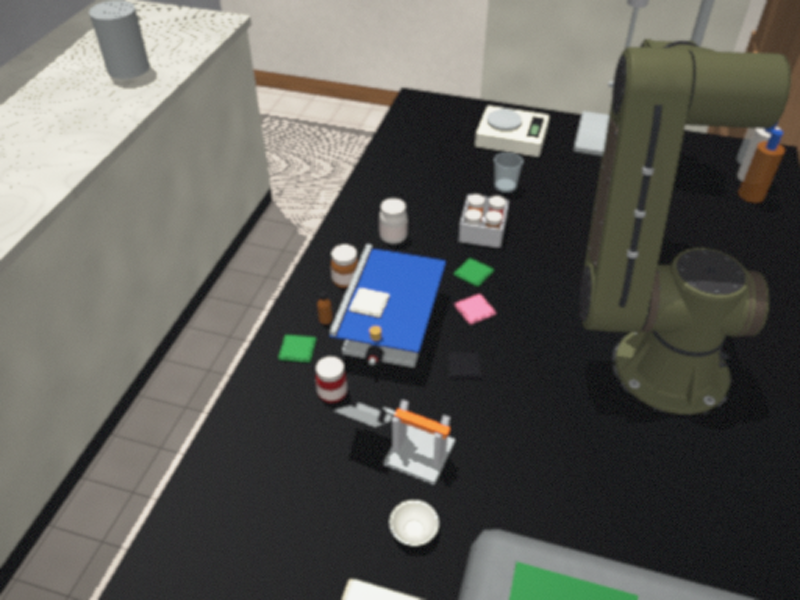

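The top view shows the stand with the orange turner on the left (about 213,378), the jack with the white tile at (362,282) and the rail on its far edge. I'll enlarge both views next.

Run:
```python
import cv2
a=cv2.imread("pics/top0.png")[140:275,120:300]
cv2.imwrite("pics/topc.png",cv2.resize(a,None,fx=4.4,fy=4.4,interpolation=cv2.INTER_CUBIC))
a=cv2.imread("pics/side0.png")[150:310,200:300]
cv2.imwrite("pics/sidec.png",cv2.resize(a,None,fx=3.7,fy=3.7,interpolation=cv2.INTER_CUBIC))
```

```text
(no output)
```

View pics/topc.png

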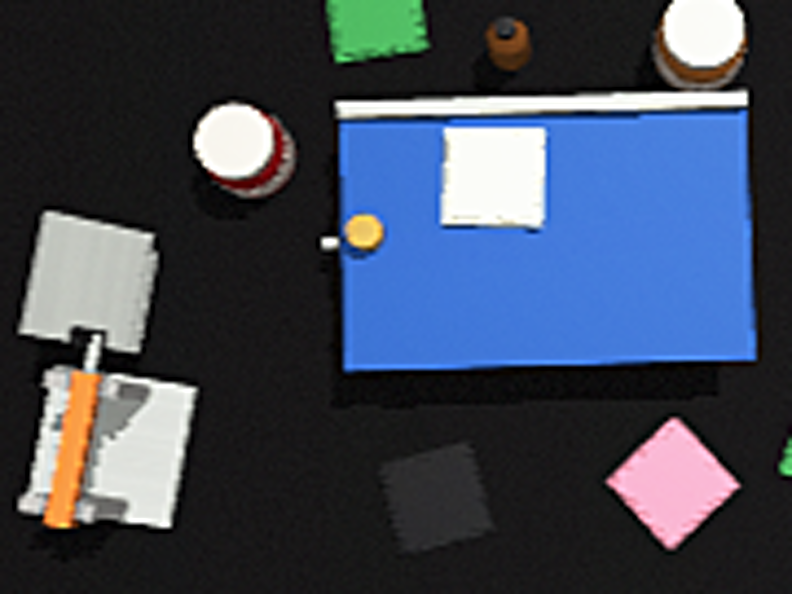

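View pics/sidec.png

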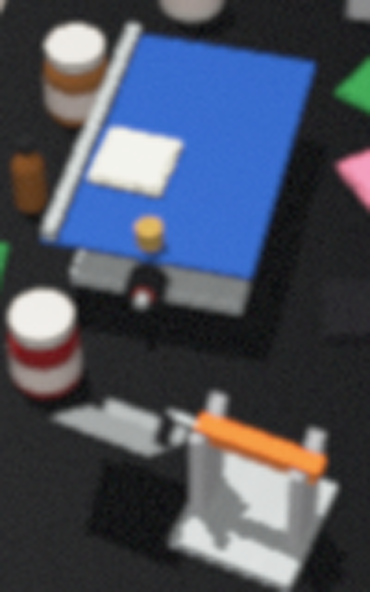

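```bash
cat > h.py <<'E'
import numpy as np
from cell import manip
from scipy.optimize import least_squares
CI={n:manip.camera_info(n) for n in("top","side")}
T=lambda p:np.array(p)/4.4+[120,140]
S=lambda p:np.array(p)/3.7+[200,150]
def proj(n,X):
    i=CI[n];c=i["camera_matrix"]@(i["R"]@np.array(X)+i["t"]);return c[:2]/c[2]
def ray(n,p,z):
    i=CI[n];d=i["R"].T@np.linalg.solve(i["camera_matrix"],[p[0],p[1],1]);o=-i["R"].T@i["t"]
    return o+d*(z-o[2])/d[2]
def fit(obs,x0,zfree=True,z=0):
    # obs: (cam,pixel,(lx,ly,lz)); params x,y,yaw,z
    def W(q,l):
        c,s=np.cos(q[2]),np.sin(q[2]);return [q[0]+c*l[0]-s*l[1],q[1]+s*l[0]+c*l[1],(q[3] if zfree else z)+l[2]]
    f=lambda q:np.concatenate([proj(n,W(q,l))-p for n,p,l in obs])
    r=least_squares(f,x0,x_scale=[100,100,1,100][:len(x0)],loss="soft_l1");return r.x,r.fun.reshape(-1,2).round(2).tolist()
E
python3 - <<'E'
from h import *
np.set_printoptions(precision=3,suppress=True)
J=[("top",T((344,371)),(-100,150,0)),("top",T((755,360)),(-100,-150,0)),("top",T((336,102)),(98,150,12)),("top",T((748,91)),(98,-150,12)),
("top",T((338,122)),(86,150,0)),("top",T((748,112)),(86,-150,0)),
("side",S((315,63)),(-100,-150,0)),("side",S((250,276)),(-100,150,0)),("side",S((43,235)),(98,150,12)),("side",S((133,23)),(98,-150,12))]
q,r=fit(J,[500,0,0,100]);print("jack",q,r)
z=q[3]
h=36
tl=[("top",T((444,127)),(h,h,0)),("top",T((546,128)),(h,-h,0)),("top",T((543,228)),(-h,-h,0)),("top",T((441,224)),(-h,h,0)),
("side",S((115,127)),(h,-h,0)),("side",S((183,143)),(-h,-h,0)),("side",S((163,193)),(-h,h,0)),("side",S((88,178)),(h,h,0))]
q2,r2=fit(tl,[550,80,0],False,z+9);print("tile",q2,r2)
c,s=np.cos(q[2]),np.sin(q[2]);d=q2[:2]-q[:2];print("tile in jack",c*d[0]+s*d[1],-s*d[0]+c*d[1])
st=[("top",T((87,374)),(55,0,9)),("top",T((59,525)),(-55,0,9)),("side",S((202,419)),(55,0,6)),("side",S((323,467)),(-55,0,0)),
("top",T((197,387)),(55,-55,-99)),("top",T((172,528)),(-55,-55,-99)),("side",S((338,486)),(-55,-55,-99)),("side",S((294,590)),(-55,55,-99))]
q3,r3=fit(st,[350,300,0],False,105);print("stand",q3,r3)
for p in((197,387),(172,528)): print(ray("top",T(p),6))
print(ray("top",T((365,231)),z+22))
# blade corners rough
for p in((43,211),(155,234),(140,353),(20,332)): print("bl",ray("top",T(p),105))
E
```

```text
jack [649.554  43.697   0.05   87.364] [[0.01, 0.77], [-0.06, 0.53], [0.65, 0.48], [-0.5, 0.53], [0.76, 0.25], [-0.67, 0.09], [-0.65, -0.2], [-0.49, 0.17], [-0.86, -1.54], [-1.6, 0.07]]
tile [686.403  83.286  -0.003] [[0.51, 0.81], [-0.47, 1.15], [-0.43, 0.44], [0.4, 0.79], [-1.13, -0.17], [-0.64, -0.45], [-1.38, -0.15], [-0.48, -0.37]]
tile in jack 38.793301751148476 37.68617322959206
stand [481.685 375.444  -0.112] [[-0.62, 0.37], [-0.26, 1.28], [-1.45, -0.36], [-0.64, -0.44], [-0.51, 0.87], [-0.11, 1.32], [-0.23, -0.87], [-0.55, -1.37]]
[533.168 313.06    6.   ]
[425.281 326.794   6.   ]
[645.087 174.318 109.364]
bl [655.026 408.485 105.   ]
bl [640.036 326.699 105.   ]
bl [553.692 332.923 105.   ]
bl [566.945 419.676 105.   ]
```

The crops give the rail front from (338,122) to (748,112), the tile corners at (444,127) to (543,228), and the handle from (87,374) to (59,525). I'll move above the stand now.

```bash
python3 -m inch '[{"gripper":0.6,"dx":0.02,"dy":0.03,"dz":0.014},{"gripper":0.6,"dx":0.04,"dy":0.06,"dz":0.028},{"gripper":0.6,"dx":0.07,"dy":0.09,"dz":0.042},{"gripper":0.6,"dx":0.1,"dy":0.12,"dz":0.056},{"gripper":0.6,"dx":0.12,"dy":0.15,"dz":0.07}]' 40
python3 -m inch '[{"gripper":0.6,"dx":0.02,"dy":0.036},{"gripper":0.6,"dx":0.04,"dy":0.072},{"gripper":0.6,"dx":0.06,"dy":0.108},{"gripper":0.6,"dx":0.08,"dy":0.144},{"gripper":0.6,"dx":0.1,"dy":0.18}]'
python3 -m inch '[{"gripper":0.6,"dx":0.01,"dy":0.04},{"gripper":0.6,"dx":0.02,"dy":0.08},{"gripper":0.6,"dx":0.03,"dy":0.12},{"gripper":0.6,"dx":0.04,"dy":0.16},{"gripper":0.6,"dx":0.05,"dy":0.2}]'
python3 -m inch '[{"gripper":0.6,"dx":0.006,"dy":0.04},{"gripper":0.6,"dx":0.012,"dy":0.08},{"gripper":0.6,"dx":0.018,"dy":0.12},{"gripper":0.6,"dx":0.024,"dy":0.16},{"gripper":0.6,"dx":0.03,"dy":0.2}]'
python3 -m inch '[{"gripper":0.6,"dx":0.004,"dy":0.036,"wz":-5},{"gripper":0.6,"dx":0.008,"dy":0.072,"wz":-10},{"gripper":0.6,"dx":0.012,"dy":0.108,"wz":-15},{"gripper":0.6,"dx":0.016,"dy":0.144,"wz":-19},{"gripper":0.6,"dx":0.019,"dy":0.177,"wz":-22}]'
python3 -m inch '[{"gripper":0.6,"wz":-0.01},{"gripper":0.6},{"gripper":0.6},{"gripper":0.6},{"gripper":0.6}]'
python3 - <<'E'
from cell import manip
import cv2
print(manip.read_state())
im=manip.camera("wrist"); cv2.imwrite("pics/w1.png",im); cv2.imwrite("pics/w1b.png",cv2.resize(im,(800,600),interpolation=cv2.INTER_CUBIC))
E
```

```text
{'clock': 0.1, 'joints': array([-1.36556920e+00,  3.00390765e-01,  1.52152625e+00, -9.13627804e-06,
        1.32070942e+00, -6.65671531e-02]), 'qd': array([ 9.22745506e-05, -3.43830511e-04, -1.58634241e-03,  1.10640107e-03,
       -9.04170495e-04, -3.29836802e-05]), 'effort': array([ 8.25908810e-04, -5.32645655e+01, -3.53283477e+01,  7.09842844e-02,
        2.34820414e-02, -5.13202758e-05]), 'eef_pos': array([ 147.61609211, -529.56952707,  204.95359362]), 'eef_rot': array([-3.14056057e+00, -5.99351257e-05,  2.71796516e-01]), 'wrist_force': array([ 0.1597703 , -0.18320763,  0.12706897]), 'moment': array([0.03523684, 0.06699213, 0.04854138]), 'finger_force': 0.0, 'finger_gap': 93.96617551635839}validation failed for argument at $[0]...
validation failed for argument at $[0]...
validation failed for argument at $[0]...
validation failed for argument at $[0]...
validation failed for argument at $[0]...
validation failed for argument at $[0]...
```

View pics/w1b.png

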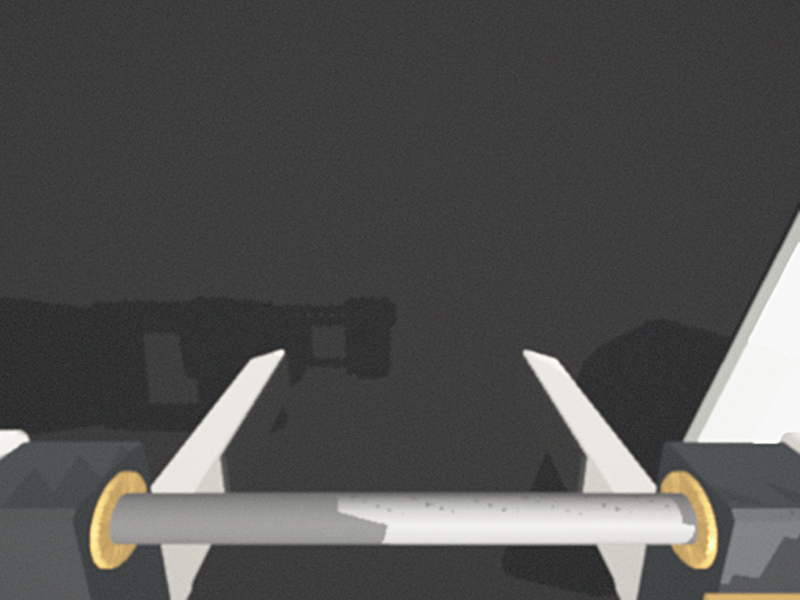

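The wrist view shows the fingers with tips at (280,352) and (525,352). The arm has not moved: the rows were refused, so every key is probably required.

```bash
python3 -m inch '[{"gripper":0.6,"dx":0.02,"dy":0.03,"dz":0.014,"wx":0,"wy":0,"wz":0},{"gripper":0.6,"dx":0.04,"dy":0.06,"dz":0.028,"wx":0,"wy":0,"wz":0},{"gripper":0.6,"dx":0.07,"dy":0.09,"dz":0.042,"wx":0,"wy":0,"wz":0},{"gripper":0.6,"dx":0.1,"dy":0.12,"dz":0.056,"wx":0,"wy":0,"wz":0},{"gripper":0.6,"dx":0.12,"dy":0.15,"dz":0.07,"wx":0,"wy":0,"wz":0}]' 40
```

```text
clock: 0.57
eef_pos: [267.1, -380.6, 274.6]
eef_rot: [-3.141, 0.0, 0.271]
wrist_force: [0.4, -0.2, 0.1]
finger_gap: 64.6
finger_force: 0.0
```

```bash
python3 -m inch '[{"gripper":0.6,"dx":0.02,"dy":0.036,"dz":0,"wx":0,"wy":0,"wz":0},{"gripper":0.6,"dx":0.04,"dy":0.072,"dz":0,"wx":0,"wy":0,"wz":0},{"gripper":0.6,"dx":0.06,"dy":0.108,"dz":0,"wx":0,"wy":0,"wz":0},{"gripper":0.6,"dx":0.08,"dy":0.144,"dz":0,"wx":0,"wy":0,"wz":0},{"gripper":0.6,"dx":0.1,"dy":0.18,"dz":0,"wx":0,"wy":0,"wz":0}]' | tail -1
python3 -m inch '[{"gripper":0.6,"dx":0.01,"dy":0.04,"dz":0,"wx":0,"wy":0,"wz":0},{"gripper":0.6,"dx":0.02,"dy":0.08,"dz":0,"wx":0,"wy":0,"wz":0},{"gripper":0.6,"dx":0.03,"dy":0.12,"dz":0,"wx":0,"wy":0,"wz":0},{"gripper":0.6,"dx":0.04,"dy":0.16,"dz":0,"wx":0,"wy":0,"wz":0},{"gripper":0.6,"dx":0.05,"dy":0.2,"dz":0,"wx":0,"wy":0,"wz":0}]' | tail -1
python3 -m inch '[{"gripper":0.6,"dx":0.006,"dy":0.04,"dz":0,"wx":0,"wy":0,"wz":0},{"gripper":0.6,"dx":0.012,"dy":0.08,"dz":0,"wx":0,"wy":0,"wz":0},{"gripper":0.6,"dx":0.018,"dy":0.12,"dz":0,"wx":0,"wy":0,"wz":0},{"gripper":0.6,"dx":0.024,"dy":0.16,"dz":0,"wx":0,"wy":0,"wz":0},{"gripper":0.6,"dx":0.03,"dy":0.2,"dz":0,"wx":0,"wy":0,"wz":0}]' |tail -1
python3 -m inch '[{"gripper":0.6,"dx":0.004,"dy":0.036,"dz":0,"wx":0,"wy":0,"wz":-5},{"gripper":0.6,"dx":0.008,"dy":0.072,"dz":0,"wx":0,"wy":0,"wz":-10},{"gripper":0.6,"dx":0.012,"dy":0.108,"dz":0,"wx":0,"wy":0,"wz":-15},{"gripper":0.6,"dx":0.016,"dy":0.144,"dz":0,"wx":0,"wy":0,"wz":-19},{"gripper":0.6,"dx":0.02,"dy":0.177,"dz":0,"wx":0,"wy":0,"wz":-22}]'
python3 - <<'E'
from cell import manip
import cv2
for i in range(3): manip.camera("side")
s=manip.read_state();print({k:s[k].round(4) for k in("joints","eef_pos","eef_rot","wrist_force")})
im=manip.camera("wrist"); cv2.imwrite("pics/w2.png",im); cv2.imwrite("pics/w2b.png",cv2.resize(im,(800,600),interpolation=cv2.INTER_CUBIC))
E
```

```text
finger_force: 0.0
finger_force: 0.0
finger_force: 0.0
clock: 2.23
eef_pos: [465.7, 377.1, 274.0]
eef_rot: [3.141, 0.0, -0.115]
wrist_force: [0.0, 0.2, -0.2]
finger_gap: 56.4
finger_force: 0.0
{'joints': array([6.1880e-01, 3.7320e-01, 1.2685e+00, 1.0000e-04, 1.5019e+00,
       2.2993e+00]), 'eef_pos': array([465.5699, 376.4632, 273.0873]), 'eef_rot': array([ 3.1403e+00,  1.5000e-03, -1.0980e-01]), 'wrist_force': array([ 3.667e-01, -6.128e-01, -5.000e-04])}
```

View pics/w2b.png

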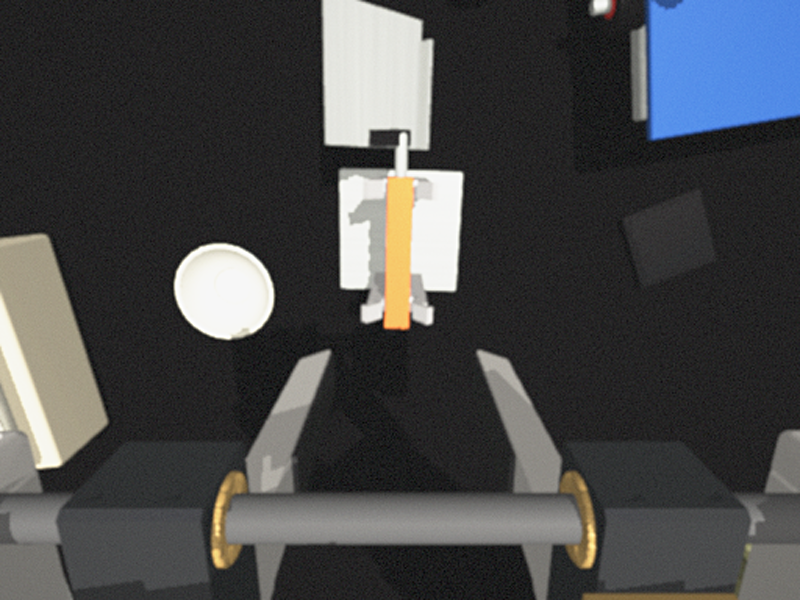

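The handle's top runs from (400,178) to (398,328), and the plate's near-left corner is at (649,140).

```bash
cat >> h.py <<'E'
from scipy.spatial.transform import Rotation as Ro
CW=manip.camera_info("wrist")
def wray(p,z,pos,rot):
    R=Ro.from_euler("xyz",rot).as_matrix();M=np.array(CW["tool_from_camera"])
    d=R@M[:3,:3]@np.linalg.solve(CW["camera_matrix"],[p[0],p[1],1]);o=R@M[:3,3]+pos
    return o+d*(z-o[2])/d[2]
E
python3 - <<'E'
from h import *
k=512/800;P=[465.57,376.46,273.09];O=[3.1403,.0015,-.1098]
w=lambda p,z:wray(np.array(p)*k,z,P,O).round(1)
f,r=w((400,178),114),w((398,328),114);print(f,r,(f+r)/2,np.arctan2((f-r)[1],(f-r)[0]),np.hypot(*(f-r)[:2]))
print("corner",w((649,140),87),w((649,140),97))
print([w(p,6) for p in((463,172),(457,291),(340,291),(339,169))])
E
```

```text
[536.1 369.5 114. ] [428.3 383.  114. ] [482.2  376.25 114.  ] -0.1245833311108945 108.64202685885422
corner [541.9 188.   87. ] [542.1 192.9  97. ]
[array([531.3, 313.6,   6. ]), array([421.4, 327.5,   6. ]), array([433.7, 439.7,   6. ]), array([546.1, 424. ,   6. ])]
```

```bash
python3 -m inch '[{"gripper":0.55,"dx":0.0045,"dy":0.001,"dz":-0.03,"wx":0,"wy":0,"wz":-0.5},{"gripper":0.55,"dx":0.0045,"dy":0.001,"dz":-0.06,"wx":0,"wy":0,"wz":-0.5},{"gripper":0.55,"dx":0.0045,"dy":0.001,"dz":-0.085,"wx":0,"wy":0,"wz":-0.5},{"gripper":0.55,"dx":0.0045,"dy":0.001,"dz":-0.11,"wx":0,"wy":0,"wz":-0.5},{"gripper":0.55,"dx":0.0045,"dy":0.001,"dz":-0.13,"wx":0,"wy":0,"wz":-0.5}]'
python3 -m inch '[{"gripper":0.55,"dx":0,"dy":0,"dz":-0.015,"wx":0,"wy":0,"wz":0},{"gripper":0.55,"dx":0,"dy":0,"dz":-0.03,"wx":0,"wy":0,"wz":0},{"gripper":0.55,"dx":0,"dy":0,"dz":-0.045,"wx":0,"wy":0,"wz":0},{"gripper":0.55,"dx":0,"dy":0,"dz":-0.052,"wx":0,"wy":0,"wz":0},{"gripper":0.55,"dx":0,"dy":0,"dz":-0.052,"wx":0,"wy":0,"wz":0}]'
python3 -m inch '[{"gripper":0.35,"dx":0,"dy":0,"dz":0,"wx":0,"wy":0,"wz":0},{"gripper":0.25,"dx":0,"dy":0,"dz":0,"wx":0,"wy":0,"wz":0},{"gripper":0,"dx":0,"dy":0,"dz":0,"wx":0,"wy":0,"wz":0},{"gripper":0,"dx":0,"dy":0,"dz":0,"wx":0,"wy":0,"wz":0},{"gripper":0,"dx":0,"dy":0,"dz":0,"wx":0,"wy":0,"wz":0}]' 60
python3 -m inch '[{"gripper":0,"dx":0,"dy":0,"dz":0,"wx":0,"wy":0,"wz":0},{"gripper":0,"dx":0,"dy":0,"dz":0,"wx":0,"wy":0,"wz":0},{"gripper":0,"dx":0,"dy":0,"dz":0,"wx":0,"wy":0,"wz":0},{"gripper":0,"dx":0,"dy":0,"dz":0,"wx":0,"wy":0,"wz":0},{"gripper":0,"dx":0,"dy":0,"dz":0,"wx":0,"wy":0,"wz":0}]'
```

```text
clock: 2.85
eef_pos: [470.4, 374.3, 142.9]
eef_rot: [3.141, 0.001, -0.122]
wrist_force: [0.2, 0.1, -0.3]
finger_gap: 51.8
finger_force: 0.0
clock: 3.27
eef_pos: [470.2, 374.6, 91.3]
eef_rot: [3.14, 0.002, -0.122]
wrist_force: [0.1, 0.0, -0.3]
finger_gap: 52.0
finger_force: 0.0
clock: 3.68
eef_pos: [470.7, 376.2, 93.0]
eef_rot: [-3.141, -0.001, -0.121]
wrist_force: [0.7, 2.1, 2.0]
finger_gap: 21.6
finger_force: 0.8
clock: 4.1
eef_pos: [470.9, 376.8, 93.0]
eef_rot: [-3.14, -0.001, -0.121]
wrist_force: [1.8, 5.1, 0.5]
finger_gap: 17.3
finger_force: 60.0
```

```bash
cat >> h.py <<'E'
J0=np.array([649.55,43.7]);JY=0.05
Tt=np.array([-11.3,0.0,-12.0])  # TCP in turner frame
R0=Ro.from_euler("xyz",[np.pi,0,0]) # tool in turner frame
def turner_of(pos,rot):
    Rt=Ro.from_euler("xyz",rot)*R0.inv(); o=np.array(pos)-Rt.apply(Tt)
    d=o[:2]-J0;c,s=np.cos(JY),np.sin(JY)
    e=Rt.as_euler("ZYX",degrees=True)
    return np.array([c*d[0]+s*d[1],-s*d[0]+c*d[1],o[2],e[2],e[1],e[0]])
def goal(xj,yj,z,roll,pitch=0,yaw=None):
    yaw=np.degrees(JY) if yaw is None else yaw
    s=manip.read_state();c,sn=np.cos(JY),np.sin(JY)
    o=np.array([J0[0]+c*xj-sn*yj,J0[1]+sn*xj+c*yj,z])
    Rt=Ro.from_euler("ZYX",[yaw,pitch,roll],degrees=True)
    d=o+Rt.apply(Tt)-s["eef_pos"];w=((Rt*R0)*Ro.from_euler("xyz",s["eef_rot"]).inv()).as_rotvec(degrees=True)
    print("d",(d/1000).round(4),"w",w.round(2))
def st():
    s=manip.read_state();print("turner",turner_of(s["eef_pos"],s["eef_rot"]).round(2),"q",s["joints"].round(3),"F",s["wrist_force"].round(2),"M",s["moment"].round(3),s["clock"])
E
python3 -m inch '[{"gripper":0,"dx":0,"dy":0,"dz":0.01,"wx":0,"wy":0,"wz":0},{"gripper":0,"dx":0,"dy":0,"dz":0.03,"wx":0,"wy":0,"wz":0},{"gripper":0,"dx":0,"dy":0,"dz":0.05,"wx":0,"wy":0,"wz":0},{"gripper":0,"dx":0,"dy":0,"dz":0.075,"wx":0,"wy":0,"wz":0},{"gripper":0,"dx":0,"dy":0,"dz":0.1,"wx":0,"wy":0,"wz":0}]'
python3 -c "
from h import *
st();goal(-190,37,200,-45)"
```

```text
clock: 4.52
eef_pos: [470.2, 375.7, 192.9]
eef_rot: [3.141, 0.001, -0.121]
wrist_force: [0.6, -0.7, -3.5]
finger_gap: 17.2
finger_force: 60.0
turner [-1.5142e+02  3.3867e+02  2.0493e+02 -6.0000e-02  6.0000e-02 -6.9200e+00] q [ 0.613  0.426  1.379 -0.     1.338  2.305] F [ 0.62 -0.71 -3.51] M [0.003 0.071 0.045] 4.5167
d [-0.0231 -0.3136 -0.0014] w [-44.97   1.53   9.3 ]
```

```bash
python3 -m inch '[{"gripper":0,"dx":-0.002,"dy":-0.031,"dz":0,"wx":-4.5,"wy":0.15,"wz":0.93},{"gripper":0,"dx":-0.005,"dy":-0.062,"dz":0,"wx":-9,"wy":0.31,"wz":1.86},{"gripper":0,"dx":-0.007,"dy":-0.094,"dz":0,"wx":-13.5,"wy":0.46,"wz":2.79},{"gripper":0,"dx":-0.009,"dy":-0.125,"dz":0,"wx":-18,"wy":0.61,"wz":3.72},{"gripper":0,"dx":-0.0115,"dy":-0.157,"dz":0,"wx":-22.5,"wy":0.77,"wz":4.65}]'
python3 -m inch '[{"gripper":0,"dx":-0.002,"dy":-0.031,"dz":0,"wx":-4.5,"wy":0.15,"wz":0.93},{"gripper":0,"dx":-0.005,"dy":-0.062,"dz":0,"wx":-9,"wy":0.31,"wz":1.86},{"gripper":0,"dx":-0.007,"dy":-0.094,"dz":0,"wx":-13.5,"wy":0.46,"wz":2.79},{"gripper":0,"dx":-0.009,"dy":-0.125,"dz":0,"wx":-18,"wy":0.61,"wz":3.72},{"gripper":0,"dx":-0.0115,"dy":-0.157,"dz":0,"wx":-22.5,"wy":0.77,"wz":4.65}]'
python3 - <<'E'
from h import *
import cv2
for i in range(4): manip.camera("side")
s=manip.read_state();np.save("s3.npy",np.r_[s["eef_pos"],s["eef_rot"]])
im=manip.camera("wrist"); cv2.imwrite("pics/w3.png",im); cv2.imwrite("pics/w3b.png",cv2.resize(im,(800,600),interpolation=cv2.INTER_CUBIC))
st();goal(-190,37,150,-45)
E
```

```text
clock: 4.93
eef_pos: [458.9, 217.6, 192.6]
eef_rot: [2.746, -0.017, -0.034]
wrist_force: [0.5, -0.9, -2.5]
finger_gap: 17.7
finger_force: 60.0
clock: 5.35
eef_pos: [447.4, 60.8, 192.6]
eef_rot: [2.353, -0.0, 0.052]
wrist_force: [0.4, -0.3, -3.0]
finger_gap: 17.4
finger_force: 60.0
turner [-1.8930e+02  3.7390e+01  2.0105e+02 -4.4870e+01 -8.0000e-02  2.8800e+00] q [ 0.452  0.301  1.747 -0.71   1.489  2.181] F [ 0.65  0.36 -2.47] M [ 0.636  0.1   -0.016] 5.6
d [-0.0007 -0.0004 -0.051 ] w [-0.13  0.07 -0.02]
```

View pics/w3b.png

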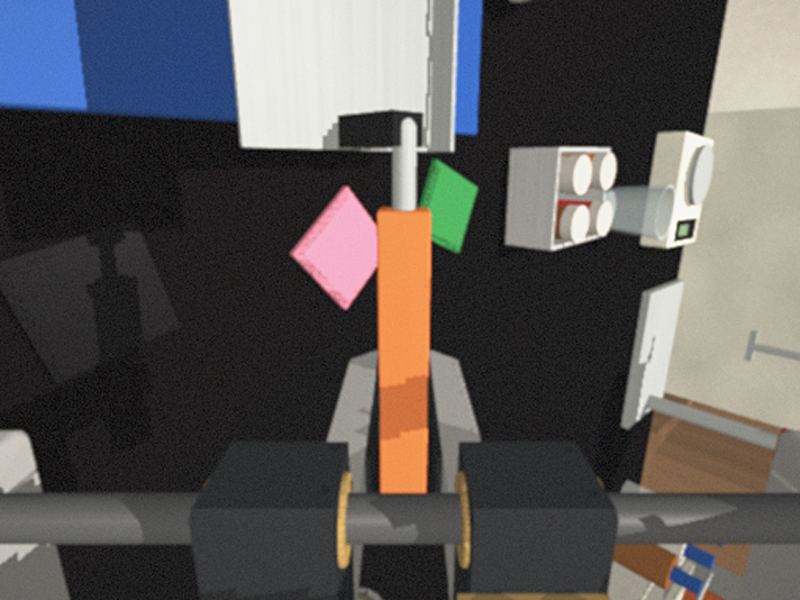

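The handle is straight in the grip, with its front end at (404,208). The blade's rear left corner is at (240,147), and the plate's near edge lies beneath it.

Run:
```python
from h import *
M=np.linalg.inv(np.array(CW["tool_from_camera"]))
def pj(Xturn,Tt):
    Xt=R0.inv().apply(np.array(Xturn)-Tt); c=CW["camera_matrix"]@(M[:3,:3]@Xt+M[:3,3]); return c[:2]/c[2]/.64
n=np.array([0,-.7071,.7071]);u=np.array([0,.7071,.7071]);ex=np.array([1,0,0])
for tx in(-9,-11.3,-14): print(tx,pj((55,-9,9),np.array([tx,0,-12])),pj((55,9,9),np.array([tx,0,-12])))
for d in(25,30,36,42,47): print(d,pj(75*ex-(d-1.5)*n+44*u,Tt),pj(75*ex-(d-1.5)*n-42*u,Tt),pj(75*ex-(d-13)*n-43*u,Tt))
```

```text
-9 [431.05173719 219.49651409] [375.69222193 219.48613742]
-11.3 [431.17099166 212.33783185] [375.57877732 212.32762559]
-14 [431.31227166 203.85698788] [375.44438026 203.84698582]
25 [244.81686681 146.94333427] [434.24875833 150.92172166] [457.04851098 150.56946604]
30 [236.98564614 147.2574974 ] [425.51314839 151.08111729] [447.6095729  150.74060509]
36 [228.05162508 147.6159013 ] [415.40358088 151.26558304] [436.7002398  150.93840415]
42 [219.58565581 147.95552849] [405.67913237 151.44302166] [426.22082339 151.1284083 ]
47 [212.86225166 148.22524962] [397.85398496 151.5858044 ] [417.7983467  151.28111772]
```

```bash
python3 -m inch '[{"gripper":0,"dx":0,"dy":0,"dz":-0.02,"wx":0,"wy":0.5,"wz":0},{"gripper":0,"dx":0,"dy":0,"dz":-0.04,"wx":0,"wy":1,"wz":0},{"gripper":0,"dx":0,"dy":0,"dz":-0.06,"wx":0,"wy":1,"wz":0},{"gripper":0,"dx":0,"dy":0,"dz":-0.073,"wx":0,"wy":1,"wz":0},{"gripper":0,"dx":0,"dy":0,"dz":-0.073,"wx":0,"wy":1,"wz":0}]' >/dev/null
python3 -m inch '[{"gripper":0,"dx":0,"dy":0,"dz":0,"wx":0,"wy":0,"wz":0},{"gripper":0,"dx":0,"dy":0,"dz":0,"wx":0,"wy":0,"wz":0},{"gripper":0,"dx":0,"dy":0,"dz":0,"wx":0,"wy":0,"wz":0},{"gripper":0,"dx":0,"dy":0,"dz":0,"wx":0,"wy":0,"wz":0},{"gripper":0,"dx":0,"dy":0,"dz":0,"wx":0,"wy":0,"wz":0}]'
python3 -c "
from h import *
st();goal(-190,37,125,-45,1)"
python3 -m inch '[{"gripper":0,"dx":0,"dy":0,"dz":-0.001,"wx":0,"wy":0,"wz":0},{"gripper":0,"dx":0,"dy":0,"dz":-0.002,"wx":0,"wy":0,"wz":0},{"gripper":0,"dx":0,"dy":0,"dz":-0.003,"wx":0,"wy":0,"wz":0},{"gripper":0,"dx":0,"dy":0,"dz":-0.003,"wx":0,"wy":0,"wz":0},{"gripper":0,"dx":0,"dy":0,"dz":-0.003,"wx":0,"wy":0,"wz":0}]'
python3 -c "
from h import *
st()"
```

```text
clock: 6.43
eef_pos: [447.8, 62.1, 120.0]
eef_rot: [2.358, 0.016, 0.051]
wrist_force: [-0.8, 0.1, -2.2]
finger_gap: 17.5
finger_force: 60.0
turner [-189.15   36.93  128.31  -44.89    0.89    2.9 ] q [ 0.449  0.414  1.79  -0.719  1.379  2.269] F [-0.85  0.06 -2.2 ] M [ 0.607  0.108 -0.005] 6.4333
d [-0.0009  0.     -0.0033] w [-0.11  0.1  -0.03]
clock: 6.85
eef_pos: [447.5, 61.9, 116.3]
eef_rot: [2.357, 0.017, 0.051]
wrist_force: [-0.1, -0.7, -1.4]
finger_gap: 17.3
finger_force: 60.0
turner [-189.43   36.79  124.62  -44.93    0.97    2.9 ] q [ 0.449  0.42   1.792 -0.72   1.374  2.273] F [-0.08 -0.69 -1.42] M [0.67  0.046 0.017] 6.85
```

```bash
S='import h;h.st()'
python3 -m inch '[{"gripper":0,"dx":0,"dy":0,"dz":-0.0005,"wx":0,"wy":0,"wz":0},{"gripper":0,"dx":0,"dy":0,"dz":-0.001,"wx":0,"wy":0,"wz":0},{"gripper":0,"dx":0,"dy":0,"dz":-0.0015,"wx":0,"wy":0,"wz":0},{"gripper":0,"dx":0,"dy":0,"dz":-0.002,"wx":0,"wy":0,"wz":0},{"gripper":0,"dx":0,"dy":0,"dz":-0.002,"wx":0,"wy":0,"wz":0}]'>/dev/null; python3 -c "$S"
python3 -m inch '[{"gripper":0,"dx":0,"dy":0,"dz":-0.0005,"wx":0,"wy":0,"wz":0},{"gripper":0,"dx":0,"dy":0,"dz":-0.001,"wx":0,"wy":0,"wz":0},{"gripper":0,"dx":0,"dy":0,"dz":-0.001,"wx":0,"wy":0,"wz":0},{"gripper":0,"dx":0,"dy":0,"dz":-0.0015,"wx":0,"wy":0,"wz":0},{"gripper":0,"dx":0,"dy":0,"dz":-0.0015,"wx":0,"wy":0,"wz":0}]'>/dev/null; python3 -c "$S"
```

```text
turner [-189.38   36.82  122.68  -44.93    0.95    2.9 ] q [ 0.449  0.424  1.793 -0.72   1.371  2.276] F [-1.2   0.43 -1.56] M [ 0.589 -0.02  -0.053] 7.2667
turner [-189.33   36.81  121.25  -44.93    0.94    2.9 ] q [ 0.449  0.426  1.794 -0.721  1.368  2.278] F [-0.06 -0.49  0.74] M [ 0.418 -0.145 -0.082] 7.6833
```

```bash
cat >> h.py <<'E'
def av(n=6):
    F=[];M=[]
    for i in range(n):
        manip.camera("side");s=manip.read_state();F.append(s["wrist_force"]);M.append(s["moment"])
    print("turner",turner_of(s["eef_pos"],s["eef_rot"]).round(2),"F",np.mean(F,0).round(2),"M",np.mean(M,0).round(3),"sd",np.std(F,0).round(2),np.std(M,0).round(3),round(s["clock"],2))
E
S='import h;h.av()'
python3 -c "$S"
python3 -m inch '[{"gripper":0,"dx":0,"dy":0,"dz":-0.0005,"wx":0,"wy":0,"wz":0},{"gripper":0,"dx":0,"dy":0,"dz":-0.001,"wx":0,"wy":0,"wz":0},{"gripper":0,"dx":0,"dy":0,"dz":-0.001,"wx":0,"wy":0,"wz":0},{"gripper":0,"dx":0,"dy":0,"dz":-0.001,"wx":0,"wy":0,"wz":0},{"gripper":0,"dx":0,"dy":0,"dz":-0.001,"wx":0,"wy":0,"wz":0}]'>/dev/null; python3 -c "$S"
```

```text
turner [-189.34   36.81  121.25  -44.92    0.95    2.9 ] F [-0.68 -0.47  0.16] M [ 0.42  -0.182 -0.101] sd [0.37 0.35 0.37] [0.032 0.03  0.02 ] 7.98
turner [-189.4    36.79  120.27  -44.93    0.95    2.9 ] F [-3.26 -0.58  4.57] M [-0.076 -0.101 -0.356] sd [0.62 0.48 0.33] [0.037 0.025 0.043] 8.7
```

```bash
S='import h;h.av(3)'
python3 -m inch '[{"gripper":0,"dx":0.003,"dy":0.0001,"dz":0.0006,"wx":0,"wy":0,"wz":0},{"gripper":0,"dx":0.007,"dy":0.0003,"dz":0.0006,"wx":0,"wy":0,"wz":0},{"gripper":0,"dx":0.011,"dy":0.0005,"dz":0.0006,"wx":0,"wy":0,"wz":0},{"gripper":0,"dx":0.015,"dy":0.0008,"dz":0.0006,"wx":0,"wy":0,"wz":0},{"gripper":0,"dx":0.018,"dy":0.0009,"dz":0.0006,"wx":0,"wy":0,"wz":0}]'>/dev/null; python3 -c "$S"
```

```text
turner [-170.94   36.84  120.71  -44.91    0.93    2.92] F [1.   0.41 0.03] M [ 0.411 -0.505  0.107] sd [0.58 0.41 0.08] [0.042 0.016 0.003] 9.27
```

```bash
S='import h;h.av(2)'
python3 -m inch '[{"gripper":0,"dx":0.002,"dy":0.0001,"dz":-0.0003,"wx":0,"wy":0,"wz":0},{"gripper":0,"dx":0.004,"dy":0.0002,"dz":-0.0003,"wx":0,"wy":0,"wz":0},{"gripper":0,"dx":0.006,"dy":0.0003,"dz":-0.0003,"wx":0,"wy":0,"wz":0},{"gripper":0,"dx":0.008,"dy":0.0004,"dz":-0.0003,"wx":0,"wy":0,"wz":0},{"gripper":0,"dx":0.01,"dy":0.0005,"dz":-0.0003,"wx":0,"wy":0,"wz":0}]'>/dev/null; python3 -c "$S"
python3 -m inch '[{"gripper":0,"dx":0.002,"dy":0.0001,"dz":0,"wx":0,"wy":0,"wz":0},{"gripper":0,"dx":0.004,"dy":0.0002,"dz":0,"wx":0,"wy":0,"wz":0},{"gripper":0,"dx":0.006,"dy":0.0003,"dz":0,"wx":0,"wy":0,"wz":0},{"gripper":0,"dx":0.008,"dy":0.0004,"dz":0,"wx":0,"wy":0,"wz":0},{"gripper":0,"dx":0.01,"dy":0.0005,"dz":0,"wx":0,"wy":0,"wz":0}]'>/dev/null; python3 -c "$S"
```

```text
turner [-160.91   36.84  120.54  -44.91    0.92    2.92] F [ 0.82 -0.51  0.76] M [ 0.343 -0.448  0.041] sd [1.32 0.3  0.32] [0.009 0.044 0.065] 9.78
turner [-150.89   36.8   120.55  -44.92    0.92    2.91] F [ 0.47 -0.66  1.64] M [ 0.137 -0.423 -0.03 ] sd [0.22 0.5  0.28] [0.073 0.09  0.076] 10.3
```

```bash
S='import h;h.av(2)'
python3 -m inch '[{"gripper":0,"dx":0.001,"dy":0,"dz":0.0002,"wx":0,"wy":0,"wz":0},{"gripper":0,"dx":0.002,"dy":0.0001,"dz":0.0002,"wx":0,"wy":0,"wz":0},{"gripper":0,"dx":0.003,"dy":0.0001,"dz":0.0002,"wx":0,"wy":0,"wz":0},{"gripper":0,"dx":0.004,"dy":0.0002,"dz":0.0002,"wx":0,"wy":0,"wz":0},{"gripper":0,"dx":0.005,"dy":0.0002,"dz":0.0002,"wx":0,"wy":0,"wz":0}]'>/dev/null; python3 -c "$S"
python3 - <<'E'
from cell import manip
import cv2,numpy as np
a=manip.camera("top");s=manip.camera("side");cv2.imwrite("pics/t4.png",a);cv2.imwrite("pics/s4.png",s)
A=cv2.resize(a[145:225,185:300],None,fx=3.4,fy=3.4,interpolation=cv2.INTER_CUBIC)
B=cv2.resize(s[150:250,200:320],None,fx=3.4,fy=3.4,interpolation=cv2.INTER_CUBIC)
o=np.zeros((max(A.shape[0],B.shape[0]),A.shape[1]+B.shape[1],3),np.uint8);o[:A.shape[0],:A.shape[1]]=A;o[:B.shape[0],A.shape[1]:]=B
cv2.imwrite("pics/v4.png",o);print(o.shape)
E
```

```text
turner [-146.17   36.76  120.69  -44.92    0.95    2.9 ] F [-1.92 -1.    0.21] M [ 0.278 -0.136 -0.21 ] sd [0.51 0.55 0.35] [0.006 0.058 0.05 ] 10.82
(340, 799, 3)
```

View pics/v4.png

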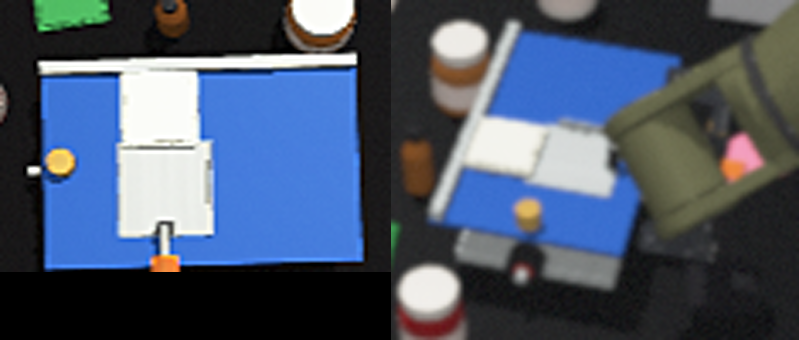

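The tile is against the rail at (118–199, 72–145), with the blade's front edge at its near edge. The blade sits about 6 mm too far right, so I'll back off slightly, shift left and then push under.

```bash
S='import h;h.av(2)'
python3 -m inch '[{"gripper":0,"dx":-0.003,"dy":0,"dz":0,"wx":0,"wy":0,"wz":0},{"gripper":0,"dx":-0.006,"dy":0.0005,"dz":0,"wx":0,"wy":0,"wz":0},{"gripper":0,"dx":-0.006,"dy":0.003,"dz":0,"wx":0,"wy":0,"wz":0},{"gripper":0,"dx":-0.006,"dy":0.005,"dz":-0.0001,"wx":0,"wy":0,"wz":0},{"gripper":0,"dx":-0.006,"dy":0.005,"dz":-0.0001,"wx":0,"wy":0,"wz":0}]'>/dev/null; python3 -c "$S"
python3 -m inch '[{"gripper":0,"dx":0.002,"dy":0.0001,"dz":0,"wx":0,"wy":0,"wz":0},{"gripper":0,"dx":0.004,"dy":0.0002,"dz":0,"wx":0,"wy":0,"wz":0},{"gripper":0,"dx":0.006,"dy":0.0003,"dz":0,"wx":0,"wy":0,"wz":0},{"gripper":0,"dx":0.007,"dy":0.0004,"dz":0,"wx":0,"wy":0,"wz":0},{"gripper":0,"dx":0.008,"dy":0.0004,"dz":0,"wx":0,"wy":0,"wz":0}]'>/dev/null; python3 -c "$S"
```

```text
turner [-152.07   42.14  120.61  -44.93    0.96    2.91] F [-1.31 -1.11  0.63] M [ 0.216 -0.299 -0.244] sd [0.25 0.33 0.24] [0.015 0.011 0.045] 11.43
turner [-143.83   42.08  120.6   -44.92    0.94    2.91] F [-0.33 -0.23  0.4 ] M [ 0.307 -0.336 -0.073] sd [0.28 0.02 0.19] [0.011 0.04  0.057] 11.95
```

```bash
S='import h;h.av(2)'
python3 -m inch '[{"gripper":0,"dx":0.001,"dy":0,"dz":0,"wx":0,"wy":0,"wz":0},{"gripper":0,"dx":0.002,"dy":0.0001,"dz":0,"wx":0,"wy":0,"wz":0},{"gripper":0,"dx":0.003,"dy":0.0001,"dz":0,"wx":0,"wy":0,"wz":0},{"gripper":0,"dx":0.004,"dy":0.0002,"dz":0,"wx":0,"wy":0,"wz":0},{"gripper":0,"dx":0.004,"dy":0.0002,"dz":0,"wx":0,"wy":0,"wz":0}]'>/dev/null; python3 -c "$S"
python3 -m inch '[{"gripper":0,"dx":0.001,"dy":0,"dz":0,"wx":0,"wy":0,"wz":0},{"gripper":0,"dx":0.002,"dy":0.0001,"dz":0,"wx":0,"wy":0,"wz":0},{"gripper":0,"dx":0.003,"dy":0.0001,"dz":0,"wx":0,"wy":0,"wz":0},{"gripper":0,"dx":0.004,"dy":0.0002,"dz":0,"wx":0,"wy":0,"wz":0},{"gripper":0,"dx":0.004,"dy":0.0002,"dz":0,"wx":0,"wy":0,"wz":0}]'>/dev/null; python3 -c "$S"
```

```text
turner [-139.87   42.07  120.62  -44.92    0.93    2.91] F [-0.25 -0.36  0.93] M [ 0.317 -0.33  -0.114] sd [0.12 0.11 0.23] [0.013 0.055 0.039] 12.47
turner [-135.88   42.07  120.62  -44.92    0.94    2.91] F [ 0.32 -0.36  0.96] M [ 0.283 -0.373 -0.063] sd [0.15 0.06 0.03] [0.024 0.013 0.005] 12.98
```

```bash
S='import h;h.av(2)'
python3 -m inch '[{"gripper":0,"dx":0.002,"dy":0.0001,"dz":0,"wx":0,"wy":0,"wz":0},{"gripper":0,"dx":0.004,"dy":0.0002,"dz":0,"wx":0,"wy":0,"wz":0},{"gripper":0,"dx":0.006,"dy":0.0003,"dz":0,"wx":0,"wy":0,"wz":0},{"gripper":0,"dx":0.008,"dy":0.0004,"dz":0,"wx":0,"wy":0,"wz":0},{"gripper":0,"dx":0.01,"dy":0.0005,"dz":0,"wx":0,"wy":0,"wz":0}]'>/dev/null; python3 -c "$S"
python3 -m inch '[{"gripper":0,"dx":0.002,"dy":0.0001,"dz":0,"wx":0,"wy":0,"wz":0},{"gripper":0,"dx":0.004,"dy":0.0002,"dz":0,"wx":0,"wy":0,"wz":0},{"gripper":0,"dx":0.006,"dy":0.0003,"dz":0,"wx":0,"wy":0,"wz":0},{"gripper":0,"dx":0.008,"dy":0.0004,"dz":0,"wx":0,"wy":0,"wz":0},{"gripper":0,"dx":0.01,"dy":0.0005,"dz":0,"wx":0,"wy":0,"wz":0}]'>/dev/null; python3 -c "$S"
```

```text
turner [-125.62   42.06  120.59  -44.91    0.93    2.91] F [-0.07 -0.42 -0.03] M [ 0.321 -0.402 -0.01 ] sd [0.68 0.06 0.07] [0.045 0.073 0.056] 13.5
turner [-115.61   42.06  120.62  -44.91    0.93    2.91] F [-0.42 -0.29  0.67] M [ 0.301 -0.36  -0.066] sd [0.57 0.06 0.38] [0.008 0.096 0.088] 14.02
```

```bash
S='import h;h.av(2)'
python3 -m inch '[{"gripper":0,"dx":0.002,"dy":0.0001,"dz":0,"wx":0,"wy":0,"wz":0},{"gripper":0,"dx":0.004,"dy":0.0002,"dz":0,"wx":0,"wy":0,"wz":0},{"gripper":0,"dx":0.006,"dy":0.0003,"dz":0,"wx":0,"wy":0,"wz":0},{"gripper":0,"dx":0.008,"dy":0.0004,"dz":0,"wx":0,"wy":0,"wz":0},{"gripper":0,"dx":0.01,"dy":0.0005,"dz":0,"wx":0,"wy":0,"wz":0}]'>/dev/null; python3 -c "$S"
python3 -m inch '[{"gripper":0,"dx":0.002,"dy":0.0001,"dz":0,"wx":0,"wy":0,"wz":0},{"gripper":0,"dx":0.004,"dy":0.0002,"dz":0,"wx":0,"wy":0,"wz":0},{"gripper":0,"dx":0.006,"dy":0.0003,"dz":0,"wx":0,"wy":0,"wz":0},{"gripper":0,"dx":0.008,"dy":0.0004,"dz":0,"wx":0,"wy":0,"wz":0},{"gripper":0,"dx":0.01,"dy":0.0005,"dz":0,"wx":0,"wy":0,"wz":0}]'>/dev/null; python3 -c "$S"
python3 - <<'E'
from cell import manip
import cv2,numpy as np
a=manip.camera("top");s=manip.camera("side");cv2.imwrite("pics/t5.png",a);cv2.imwrite("pics/s5.png",s)
A=cv2.resize(a[145:225,185:300],None,fx=3.4,fy=3.4,interpolation=cv2.INTER_CUBIC)
B=cv2.resize(s[150:250,200:320],None,fx=3.4,fy=3.4,interpolation=cv2.INTER_CUBIC)
o=np.zeros((max(A.shape[0],B.shape[0]),A.shape[1]+B.shape[1],3),np.uint8);o[:A.shape[0],:A.shape[1]]=A;o[:B.shape[0],A.shape[1]:]=B
cv2.imwrite("pics/v5.png",o)
E
```

```text
turner [-105.61   42.05  120.61  -44.92    0.93    2.91] F [-0.6  -0.54  1.31] M [ 0.247 -0.233 -0.232] sd [1.36 0.06 0.21] [0.015 0.1   0.084] 14.53
turner [-95.56  42.06 120.6  -44.92   0.92   2.92] F [-0.22 -0.02  0.6 ] M [ 0.322 -0.325 -0.101] sd [0.61 0.14 0.2 ] [0.029 0.122 0.076] 15.05
```

View pics/v5.png

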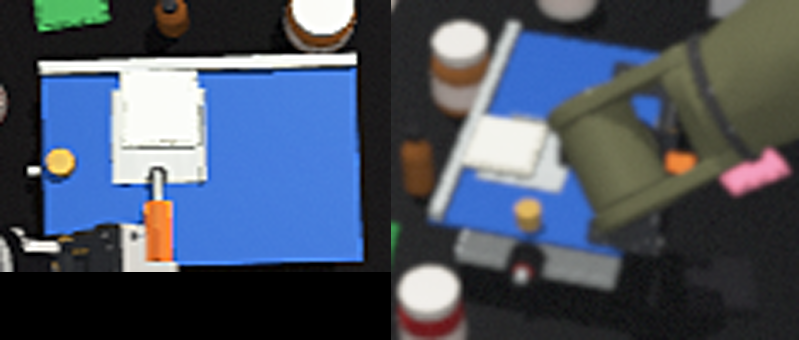

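The tile (121–200, 70–147) lies on the blade (112–206, 88–183), whose front edge is about 16 mm short of the rail. I'll advance 9 mm more and lift with a slight nose-up.

```bash
S='import h;h.av(2)'
python3 -m inch '[{"gripper":0,"dx":0.002,"dy":0.0001,"dz":0,"wx":0,"wy":0,"wz":0},{"gripper":0,"dx":0.004,"dy":0.0002,"dz":0,"wx":0,"wy":0,"wz":0},{"gripper":0,"dx":0.006,"dy":0.0003,"dz":0,"wx":0,"wy":0,"wz":0},{"gripper":0,"dx":0.008,"dy":0.0004,"dz":0,"wx":0,"wy":0,"wz":0},{"gripper":0,"dx":0.009,"dy":0.0005,"dz":0,"wx":0,"wy":0,"wz":0}]'>/dev/null; python3 -c "$S"
python3 -m inch '[{"gripper":0,"dx":0,"dy":0,"dz":0.001,"wx":0,"wy":-0.6,"wz":0},{"gripper":0,"dx":0,"dy":0,"dz":0.003,"wx":0,"wy":-1.2,"wz":0},{"gripper":0,"dx":0,"dy":0,"dz":0.006,"wx":0,"wy":-1.9,"wz":0},{"gripper":0,"dx":0,"dy":0,"dz":0.010,"wx":0,"wy":-2.2,"wz":0},{"gripper":0,"dx":0,"dy":0,"dz":0.014,"wx":0,"wy":-2.2,"wz":0}]'>/dev/null; python3 -c "$S"
python3 -m inch '[{"gripper":0,"dx":0,"dy":0,"dz":0.004,"wx":0,"wy":0,"wz":0},{"gripper":0,"dx":0,"dy":0,"dz":0.008,"wx":0,"wy":0,"wz":0},{"gripper":0,"dx":0,"dy":0,"dz":0.012,"wx":0,"wy":0,"wz":0},{"gripper":0,"dx":0,"dy":0,"dz":0.016,"wx":0,"wy":0,"wz":0},{"gripper":0,"dx":0,"dy":0,"dz":0.02,"wx":0,"wy":0,"wz":0}]'>/dev/null; python3 -c "$S"
```

```text
turner [-86.71  42.09 120.6  -44.92   0.93   2.91] F [-0.73 -0.78  0.17] M [ 0.243 -0.229 -0.197] sd [0.2  0.29 0.31] [0.012 0.068 0.066] 15.67
turner [-87.08  42.28 135.91 -45.01  -1.31   2.91] F [ 1.   -0.19 -2.27] M [0.733 0.251 0.015] sd [0.01 0.01 0.07] [0.021 0.028 0.003] 16.18
turner [-87.06  42.17 155.86 -45.02  -1.31   2.9 ] F [-0.24  0.18 -2.76] M [0.757 0.283 0.061] sd [0.46 0.29 0.08] [0.005 0.016 0.013] 16.7
```

```bash
python3 -m inch '[{"gripper":0,"dx":-0.002,"dy":-0.0001,"dz":0,"wx":0,"wy":0,"wz":0},{"gripper":0,"dx":-0.005,"dy":-0.0002,"dz":0,"wx":0,"wy":0,"wz":0},{"gripper":0,"dx":-0.01,"dy":-0.0005,"dz":0,"wx":0,"wy":0,"wz":0},{"gripper":0,"dx":-0.016,"dy":-0.0008,"dz":0,"wx":0,"wy":0,"wz":0},{"gripper":0,"dx":-0.023,"dy":-0.0012,"dz":0,"wx":0,"wy":0,"wz":0}]'>/dev/null
python3 -m inch '[{"gripper":0,"dx":-0.007,"dy":-0.0003,"dz":0,"wx":0,"wy":0,"wz":0},{"gripper":0,"dx":-0.014,"dy":-0.0006,"dz":0,"wx":0,"wy":0,"wz":0},{"gripper":0,"dx":-0.021,"dy":-0.001,"dz":0,"wx":0,"wy":0,"wz":0},{"gripper":0,"dx":-0.028,"dy":-0.0013,"dz":0,"wx":0,"wy":0,"wz":0},{"gripper":0,"dx":-0.034,"dy":-0.0016,"dz":0,"wx":0,"wy":0,"wz":0}]'>/dev/null
python3 -m inch '[{"gripper":0,"dx":-0.005,"dy":-0.0002,"dz":0,"wx":0,"wy":0.3,"wz":0},{"gripper":0,"dx":-0.008,"dy":-0.0004,"dz":0,"wx":0,"wy":0.6,"wz":0},{"gripper":0,"dx":-0.01,"dy":-0.0005,"dz":0,"wx":0,"wy":0.9,"wz":0},{"gripper":0,"dx":-0.011,"dy":-0.0006,"dz":0,"wx":0,"wy":1.2,"wz":0},{"gripper":0,"dx":-0.011,"dy":-0.0006,"dz":0,"wx":0,"wy":1.3,"wz":0}]'>/dev/null
python3 - <<'E'
from h import *
import cv2
av(3)
s=manip.read_state()
a=manip.camera("top");cv2.imwrite("pics/t6.png",a)
m=(a.min(2)>215).astype(np.uint8)[160:215,190:290];n,l,stt,c=cv2.connectedComponentsWithStats(m);print(stt[1:][stt[1:,4]>50],c[1:][stt[1:,4]>50])
r=Ro.from_euler("xyz",s["eef_rot"])
o=turner_of(s["eef_pos"],s["eef_rot"]);Rt0=r*R0.inv();org=s["eef_pos"]-Rt0.apply(Tt)
for th,z in((7,155.5),(14,155),(21,154),(28,153),(35,152),(42,151),(49,150),(56,150),(63,149),(70,148),(77,146),(84,144),(91,142),(98,141),(105,140),(112,140),(119,141)):
    Rt=Ro.from_euler("ZYX",[np.degrees(JY),0,-45+th],degrees=True);og=np.array([org[0],org[1],z])
    print(th,((og+Rt.apply(Tt)-s["eef_pos"])).round(1),((Rt*R0)*r.inv()).as_rotvec(degrees=True).round(1))
E
```

```text
turner [-1.5504e+02  4.2060e+01  1.5473e+02 -4.4970e+01  5.0000e-02  2.8900e+00] F [ 0.27 -0.29 -3.35] M [ 0.81   0.241 -0.008] sd [0.44 0.05 0.19] [0.006 0.008 0.007] 18.1
[[  7   1  93   5 281]
 [ 28  25  27  30 691]] [[53.34875445  3.0569395 ]
 [40.86541245 39.1186686 ]]
7 [-0.1  1.1 -0.2] [ 7.   0.3 -0. ]
14 [-0.1  2.3 -1.5] [14.   0.6 -0. ]
21 [-0.2  3.6 -3.2] [20.9  1.  -0. ]
28 [-0.2  5.  -4.7] [27.9  1.4 -0. ]
35 [-0.3  6.4 -6.1] [34.9  1.7 -0. ]
42 [-0.4  7.8 -7.2] [41.9  2.1 -0. ]
49 [-0.5  9.3 -8.2] [48.9  2.4 -0. ]
56 [-0.5 10.8 -8. ] [55.9  2.8 -0.1]
63 [-0.6 12.2 -8.7] [62.9  3.1 -0.1]
70 [-0.7 13.5 -9.1] [69.9  3.5 -0.1]
77 [ -0.7  14.8 -10.4] [76.9  3.8 -0.1]
84 [ -0.8  16.  -11.6] [83.9  4.2 -0.1]
91 [ -0.9  17.1 -12.6] [90.9  4.5 -0.1]
98 [ -0.9  18.  -12.5] [97.8  4.9 -0.1]
105 [ -0.9  18.9 -12.3] [ 1.048e+02  5.200e+00 -1.000e-01]
112 [ -1.   19.5 -10.9] [ 1.118e+02  5.600e+00 -1.000e-01]
119 [-1.  20.  -8.6] [ 1.188e+02  5.900e+00 -1.000e-01]
```

The tile is on the blade (Fz −3.35 N). Next I'll do the quick turn.

```bash
python3 -m inch '[{"gripper":0,"dx":-0.0001,"dy":0.0011,"dz":-0.0002,"wx":7,"wy":0.35,"wz":0},{"gripper":0,"dx":-0.0001,"dy":0.0023,"dz":-0.0015,"wx":14,"wy":0.7,"wz":0},{"gripper":0,"dx":-0.0002,"dy":0.0036,"dz":-0.0032,"wx":21,"wy":1.05,"wz":0},{"gripper":0,"dx":-0.0002,"dy":0.005,"dz":-0.0047,"wx":28,"wy":1.4,"wz":0},{"gripper":0,"dx":-0.0003,"dy":0.0064,"dz":-0.0061,"wx":35,"wy":1.75,"wz":0}]'
python3 -m inch '[{"gripper":0,"dx":-0.0001,"dy":0.0014,"dz":-0.0011,"wx":7,"wy":0.35,"wz":0},{"gripper":0,"dx":-0.0002,"dy":0.0029,"dz":-0.0021,"wx":14,"wy":0.7,"wz":0},{"gripper":0,"dx":-0.0002,"dy":0.0044,"dz":-0.0019,"wx":21,"wy":1.05,"wz":0},{"gripper":0,"dx":-0.0003,"dy":0.0058,"dz":-0.0026,"wx":28,"wy":1.4,"wz":0},{"gripper":0,"dx":-0.0004,"dy":0.0071,"dz":-0.003,"wx":35,"wy":1.75,"wz":0}]'
python3 -m inch '[{"gripper":0,"dx":0,"dy":0.0013,"dz":-0.0013,"wx":7,"wy":0.35,"wz":0},{"gripper":0,"dx":-0.0001,"dy":0.0025,"dz":-0.0025,"wx":14,"wy":0.7,"wz":0},{"gripper":0,"dx":-0.0002,"dy":0.0036,"dz":-0.0035,"wx":21,"wy":1.05,"wz":0},{"gripper":0,"dx":-0.0002,"dy":0.0045,"dz":-0.0064,"wx":28,"wy":1.4,"wz":0},{"gripper":0,"dx":-0.0002,"dy":0.0054,"dz":-0.0082,"wx":35,"wy":1.75,"wz":0}]'
python3 -m inch '[{"gripper":0,"dx":0,"dy":0.0006,"dz":0.0014,"wx":7,"wy":0.35,"wz":0},{"gripper":0,"dx":0,"dy":0.0011,"dz":0.0027,"wx":14,"wy":0.7,"wz":0},{"gripper":0,"dx":0,"dy":0.0011,"dz":0.0027,"wx":14,"wy":0.7,"wz":0},{"gripper":0,"dx":0,"dy":0.0011,"dz":0.0027,"wx":14,"wy":0.7,"wz":0},{"gripper":0,"dx":0,"dy":0.0011,"dz":0.0027,"wx":14,"wy":0.7,"wz":0}]'
python3 - <<'E'
from h import *
import cv2
av(3)
a=manip.camera("top");s=manip.camera("side");cv2.imwrite("pics/t7.png",a)
A=cv2.resize(a[145:225,185:300],None,fx=3.4,fy=3.4,interpolation=cv2.INTER_CUBIC)
B=cv2.resize(s[150:250,200:320],None,fx=3.4,fy=3.4,interpolation=cv2.INTER_CUBIC)
o=np.zeros((340,A.shape[1]+B.shape[1],3),np.uint8);o[:A.shape[0],:A.shape[1]]=A;o[:B.shape[0],A.shape[1]:]=B
cv2.imwrite("pics/v7.png",o)
h=cv2.cvtColor(a,cv2.COLOR_BGR2HSV);m=((h[...,1]>150)&(h[...,2]>90)&((h[...,0]<6)|(h[...,0]>172))).astype(np.uint8)
n,l,stt,c=cv2.connectedComponentsWithStats(m);print(stt[1:][stt[1:,4]>40],c[1:][stt[1:,4]>40])
E
```

```text
clock: 18.57
eef_pos: [481.8, 75.6, 141.1]
eef_rot: [2.974, -0.003, 0.052]
wrist_force: [-0.3, -0.2, -4.4]
finger_gap: 17.5
finger_force: 60.0
clock: 18.98
eef_pos: [481.4, 82.1, 138.2]
eef_rot: [-2.698, -0.003, 0.051]
wrist_force: [-0.1, 0.5, -3.8]
finger_gap: 17.4
finger_force: 60.0
clock: 19.4
eef_pos: [481.1, 87.0, 129.3]
eef_rot: [-2.087, -0.003, 0.049]
wrist_force: [-0.3, 0.6, -2.6]
finger_gap: 17.7
finger_force: 60.0
clock: 19.82
eef_pos: [480.9, 88.9, 131.9]
eef_rot: [-1.852, -0.002, 0.051]
wrist_force: [-0.1, 1.2, -2.3]
finger_gap: 17.2
finger_force: 60.0
turner [-154.85   42.38  135.99   73.99   -0.19    2.95] F [ 0.3   0.27 -2.49] M [-0.842  0.026 -0.005] sd [0.46 0.16 0.37] [0.009 0.021 0.025] 19.97
[[229 187  16  22 313]] [[236.84984026 197.43769968]]
```

```bash
python3 -m inch '[{"gripper":0,"dx":0,"dy":0.005,"dz":0.001,"wx":0,"wy":0,"wz":0},{"gripper":0,"dx":0,"dy":0.01,"dz":0.002,"wx":0,"wy":0,"wz":0},{"gripper":0,"dx":0,"dy":0.017,"dz":0.006,"wx":0,"wy":0,"wz":0},{"gripper":0,"dx":0,"dy":0.022,"dz":0.015,"wx":0,"wy":0,"wz":0},{"gripper":0,"dx":0,"dy":0.025,"dz":0.03,"wx":0,"wy":0,"wz":0}]'
python3 -m inch '[{"gripper":0,"dx":-0.005,"dy":0,"dz":0.02,"wx":-5,"wy":0,"wz":0},{"gripper":0,"dx":-0.015,"dy":0,"dz":0.04,"wx":-11,"wy":0,"wz":0},{"gripper":0,"dx":-0.03,"dy":0,"dz":0.06,"wx":-18,"wy":0,"wz":0},{"gripper":0,"dx":-0.045,"dy":0,"dz":0.07,"wx":-25,"wy":0,"wz":0},{"gripper":0,"dx":-0.055,"dy":0,"dz":0.07,"wx":-32,"wy":0,"wz":0}]'
python3 - <<'E'
from h import *
import cv2
st()
for nm in("top","side"):
    a=manip.camera(nm);cv2.imwrite(f"pics/{nm}8.png",a)
    h=cv2.cvtColor(a,cv2.COLOR_BGR2HSV);m=((h[...,1]>130)&(h[...,2]>70)&((h[...,0]<7)|(h[...,0]>170))).astype(np.uint8)
    n,l,stt,c=cv2.connectedComponentsWithStats(m);k=stt[:,4]>100;print(nm,stt[k][1:],c[k][1:])
    for ct in c[k][1:]: print(ray(nm,ct,99).round(1))
    for i in np.where(k)[0][1:]: print(cv2.minAreaRect(np.argwhere(l==i)[:,::-1].astype(np.float32)))
goal(-190,42,230,0)
E
```

```text
clock: 20.48
eef_pos: [480.2, 115.1, 161.8]
eef_rot: [-1.846, 0.001, 0.051]
wrist_force: [0.1, -0.5, -2.6]
finger_gap: 17.4
finger_force: 60.0
clock: 20.9
eef_pos: [425.2, 113.9, 234.8]
eef_rot: [-2.411, 0.02, 0.042]
wrist_force: [0.4, 0.6, -2.5]
finger_gap: 17.1
finger_force: 60.0
turner [-209.12   73.18  243.51   41.85    1.17    2.39] q [-0.234  0.098  1.86   0.696  1.471  1.127] F [ 0.44  0.64 -2.5 ] M [-0.6    0.123  0.057] 20.9
top [[224 187  22  22 440]] [[234.14318182 197.60681818]]
[632.   75.2  99. ]
((234.5, 197.5), (21.0, 21.0), 0.0)
side [[435  33  13  15 121]
 [242 187  21  15 231]] [[440.56198347  41.04132231]
 [252.15151515 194.25541126]]
[    8.4 -1295.6    99. ]
[629.1  75.8  99. ]
((441.0384826660156, 40.30769348144531), (10.78638744354248, 13.139781951904297), 11.309932708740234)
((252.14706420898438, 194.41177368164062), (18.432706832885742, 13.339458465576172), 14.03624439239502)
d [ 0.0213 -0.0396 -0.017 ] w [-41.8   -3.03   0.64]
```

The tile lies flat with its red face up at world (631, 75). I'll take the turner back to the stand.

```bash
cat >> h.py <<'E'
def tg(pos,rot):
    s=manip.read_state();d=np.array(pos)-s["eef_pos"];w=(Ro.from_euler("xyz",rot)*Ro.from_euler("xyz",s["eef_rot"]).inv()).as_rotvec(degrees=True)
    print("d",(d/1000).round(4),"w",w.round(2),"F",s["wrist_force"].round(2),s["clock"])
E
python3 -c "
import h;h.tg([470.8,376.8,235],[3.14159,0,-.121])"
```

```text
d [ 0.0457  0.2616 -0.    ] w [-41.95   0.55  -8.71] F [-0.14  0.42 -2.96] 21.0
```

```bash
python3 -m inch '[{"gripper":0,"dx":0.004,"dy":0.026,"dz":0,"wx":-4.2,"wy":0.05,"wz":-0.87},{"gripper":0,"dx":0.009,"dy":0.052,"dz":0,"wx":-8.4,"wy":0.1,"wz":-1.74},{"gripper":0,"dx":0.014,"dy":0.078,"dz":0,"wx":-12.6,"wy":0.16,"wz":-2.6},{"gripper":0,"dx":0.018,"dy":0.104,"dz":0,"wx":-16.8,"wy":0.22,"wz":-3.5},{"gripper":0,"dx":0.023,"dy":0.13,"dz":0,"wx":-21,"wy":0.27,"wz":-4.35}]' >/dev/null
python3 -m inch '[{"gripper":0,"dx":0.004,"dy":0.026,"dz":0,"wx":-4.2,"wy":0.05,"wz":-0.87},{"gripper":0,"dx":0.009,"dy":0.052,"dz":0,"wx":-8.4,"wy":0.1,"wz":-1.74},{"gripper":0,"dx":0.014,"dy":0.078,"dz":0,"wx":-12.6,"wy":0.16,"wz":-2.6},{"gripper":0,"dx":0.018,"dy":0.104,"dz":0,"wx":-16.8,"wy":0.22,"wz":-3.5},{"gripper":0,"dx":0.023,"dy":0.131,"dz":0,"wx":-21,"wy":0.27,"wz":-4.35}]' >/dev/null
python3 - <<'E'
from h import *
import cv2
for i in range(4): a=manip.camera("wrist")
tg([470.8,376.8,160],[3.14159,0,-.121])
for im in(cv2.imread("pics/w3.png"),a):
    h=cv2.cvtColor(im,cv2.COLOR_BGR2HSV);m=((h[...,1]>150)&(h[...,2]>110)&(h[...,0]>7)&(h[...,0]<22)).astype(np.uint8);m[300:]=0;m[:,:230]=0;m[:,290:]=0
    p=np.argwhere(m);print(p.min(0),p.max(0)); 
    for r in (145,180,210): q=np.where(m[r])[0];print(r,q.min(),q.max())
cv2.imwrite("pics/w9.png",a)
E
```

```text
d [ 0.0002  0.001  -0.0696] w [-0.26 -0.46  0.22] F [ 0.09 -0.59 -2.24] 22.0333
[132 241] [299 276]
145 242 275
180 241 275
210 242 275
[134 242] [299 275]
145 242 242
180 243 273
210 243 273
```

```bash
python3 -m inch '[{"gripper":0,"dx":0,"dy":0.001,"dz":-0.02,"wx":-0.26,"wy":-0.4,"wz":0.2},{"gripper":0,"dx":0,"dy":0.001,"dz":-0.045,"wx":-0.26,"wy":-0.4,"wz":0.2},{"gripper":0,"dx":0,"dy":0.001,"dz":-0.07,"wx":-0.26,"wy":-0.4,"wz":0.2},{"gripper":0,"dx":0,"dy":0.001,"dz":-0.085,"wx":-0.26,"wy":-0.4,"wz":0.2},{"gripper":0,"dx":0,"dy":0.001,"dz":-0.09,"wx":-0.26,"wy":-0.4,"wz":0.2}]' >/dev/null
python3 - <<'E'
from h import *
for i in range(4): manip.camera("wrist")
tg([470.8,376.8,93],[3.14159,0,-.121])
E
```

```text
d [-0.0013  0.001  -0.05  ] w [-0.11  0.27  0.18] F [ 0.17  0.32 -2.81] 22.65
```

```bash
python3 -m inch '[{"gripper":0,"dx":-0.001,"dy":0.001,"dz":-0.01,"wx":-0.1,"wy":0.2,"wz":0.15},{"gripper":0,"dx":-0.001,"dy":0.001,"dz":-0.02,"wx":-0.1,"wy":0.2,"wz":0.15},{"gripper":0,"dx":-0.001,"dy":0.001,"dz":-0.03,"wx":-0.1,"wy":0.2,"wz":0.15},{"gripper":0,"dx":-0.001,"dy":0.001,"dz":-0.04,"wx":-0.1,"wy":0.2,"wz":0.15},{"gripper":0,"dx":-0.001,"dy":0.001,"dz":-0.045,"wx":-0.1,"wy":0.2,"wz":0.15}]'
python3 -c "
from h import *
av(4);tg([470.8,376.8,93],[3.14159,0,-.121])"
```

```text
clock: 23.07
eef_pos: [470.2, 377.0, 95.0]
eef_rot: [3.14, 0.001, -0.121]
wrist_force: [0.1, 3.4, -1.0]
finger_gap: 17.9
finger_force: 60.0
turner [-1.5096e+02  3.3999e+02  1.0856e+02 -7.0000e-02 -1.0000e-02 -6.9200e+00] F [ 0.01  3.   -4.33] M [ 0.647  0.    -0.105] sd [0.55 1.15 0.92] [0.152 0.096 0.033] 23.27
d [ 0.0002 -0.0003 -0.0036] w [ 0.07  0.   -0.02] F [ 0.6   1.73 -4.04] 23.2667
```

```bash
python3 -m inch '[{"gripper":0,"dx":0,"dy":0.0005,"dz":-0.001,"wx":0,"wy":0,"wz":0},{"gripper":0,"dx":0,"dy":0.0005,"dz":-0.002,"wx":0,"wy":0,"wz":0},{"gripper":0,"dx":0,"dy":0.0005,"dz":-0.003,"wx":0,"wy":0,"wz":0},{"gripper":0,"dx":0,"dy":0.0005,"dz":-0.0035,"wx":0,"wy":0,"wz":0},{"gripper":0,"dx":0,"dy":0.0005,"dz":-0.0035,"wx":0,"wy":0,"wz":0}]'
python3 -c "
from h import *
av(4);tg([470.8,376.8,93],[3.14159,0,-.121])"
```

```text
clock: 23.68
eef_pos: [470.7, 377.4, 93.2]
eef_rot: [3.14, -0.001, -0.121]
wrist_force: [0.3, 0.1, -1.9]
finger_gap: 17.4
finger_force: 60.0
turner [-1.5081e+02  3.4032e+02  1.0526e+02 -7.0000e-02 -4.0000e-02 -6.9300e+00] F [ 0.16  0.58 -2.27] M [ 0.06   0.092 -0.003] sd [0.64 0.43 0.28] [0.01  0.037 0.026] 23.88
d [ 0.0001 -0.0006 -0.0003] w [ 0.07  0.03 -0.01] F [-0.14  0.36 -2.01] 23.8833
```

```bash
python3 -m inch '[{"gripper":0,"dx":0,"dy":0,"dz":-0.0004,"wx":0,"wy":0,"wz":0},{"gripper":0,"dx":0,"dy":0,"dz":-0.0008,"wx":0,"wy":0,"wz":0},{"gripper":0,"dx":0,"dy":0,"dz":-0.0012,"wx":0,"wy":0,"wz":0},{"gripper":0,"dx":0,"dy":0,"dz":-0.0012,"wx":0,"wy":0,"wz":0},{"gripper":0,"dx":0,"dy":0,"dz":-0.0012,"wx":0,"wy":0,"wz":0}]'
python3 -c "
from h import *
av(4)"
```

```text
clock: 24.3
eef_pos: [470.7, 377.5, 92.9]
eef_rot: [3.141, -0.001, -0.121]
wrist_force: [-5.1, -3.2, 6.8]
finger_gap: 17.5
finger_force: 60.0
turner [-1.5079e+02  3.4038e+02  1.0494e+02 -5.0000e-02 -6.0000e-02 -6.9200e+00] F [-4.15 -2.9   7.36] M [-0.547  0.743 -0.005] sd [0.73 0.81 0.27] [0.042 0.02  0.013] 24.5
```

```bash
python3 -m inch '[{"gripper":0,"dx":0,"dy":-0.0002,"dz":0.0007,"wx":0,"wy":0,"wz":0},{"gripper":0,"dx":0,"dy":-0.0002,"dz":0.0007,"wx":0,"wy":0,"wz":0},{"gripper":0.24,"dx":0,"dy":-0.0002,"dz":0.0007,"wx":0,"wy":0,"wz":0},{"gripper":0.3,"dx":0,"dy":-0.0002,"dz":0.0007,"wx":0,"wy":0,"wz":0},{"gripper":0.4,"dx":0,"dy":-0.0002,"dz":0.0007,"wx":0,"wy":0,"wz":0}]' 10
python3 -m inch '[{"gripper":0.5,"dx":0,"dy":0,"dz":0,"wx":0,"wy":0,"wz":0},{"gripper":0.55,"dx":0,"dy":0,"dz":0,"wx":0,"wy":0,"wz":0},{"gripper":0.55,"dx":0,"dy":0,"dz":0.005,"wx":0,"wy":0,"wz":0},{"gripper":0.55,"dx":0,"dy":0,"dz":0.02,"wx":0,"wy":0,"wz":0},{"gripper":0.55,"dx":0,"dy":0,"dz":0.04,"wx":0,"wy":0,"wz":0}]'
python3 -m inch '[{"gripper":0.55,"dx":0,"dy":0,"dz":0.03,"wx":0,"wy":0,"wz":0},{"gripper":0.55,"dx":0,"dy":0,"dz":0.06,"wx":0,"wy":0,"wz":0},{"gripper":0.55,"dx":0,"dy":0,"dz":0.09,"wx":0,"wy":0,"wz":0},{"gripper":0.55,"dx":0,"dy":0,"dz":0.12,"wx":0,"wy":0,"wz":0},{"gripper":0.55,"dx":0,"dy":0,"dz":0.14,"wx":0,"wy":0,"wz":0}]'
python3 - <<'E'
from h import *
import cv2
for i in range(4): manip.camera("side")
s=manip.read_state();im=manip.camera("wrist");cv2.imwrite("pics/w10.png",im);print(s["eef_pos"],s["eef_rot"])
h=cv2.cvtColor(im,cv2.COLOR_BGR2HSV);m=((h[...,1]>150)&(h[...,2]>110)&(h[...,0]>7)&(h[...,0]<22)).astype(np.uint8)
n,l,stt,c=cv2.connectedComponentsWithStats(m);i=1+stt[1:,4].argmax();b=cv2.boxPoints(cv2.minAreaRect(np.argwhere(l==i)[:,::-1].astype(np.float32)));print(stt[i])
b=b[b[:,1].argsort()];f,r=[wray(b[k:k+2].mean(0)+0.5*0,114,s["eef_pos"],s["eef_rot"]) for k in(0,2)];print(f,r,(f+r)/2,np.arctan2((f-r)[1],(f-r)[0]),np.linalg.norm(f-r))
im2=cv2.resize(im,(800,600),interpolation=cv2.INTER_CUBIC);cv2.imwrite("pics/w10b.png",im2)
E
```

```text
clock: 24.92
eef_pos: [470.7, 377.3, 92.7]
eef_rot: [3.14, -0.001, -0.121]
wrist_force: [0.3, -0.9, -0.8]
finger_gap: 31.8
finger_force: 0.0
clock: 25.33
eef_pos: [470.1, 376.9, 132.2]
eef_rot: [3.139, 0.001, -0.121]
wrist_force: [-0.1, -0.8, -0.1]
finger_gap: 51.9
finger_force: 0.0
clock: 25.75
eef_pos: [470.9, 377.4, 276.4]
eef_rot: [-3.14, -0.003, -0.121]
wrist_force: [0.7, 0.2, 0.6]
finger_gap: 51.7
finger_force: 0.0
[470.5917125  377.19470778 272.66104576] [ 3.14061785e+00 -7.51099616e-04 -1.20847395e-01]
[249 201  18  15 103]
[438.42862862 378.29623176 114.        ] [426.17773876 386.96706825 114.        ] [432.30318369 382.63165001 114.        ] -0.6159230309491388 15.008920937510617
```

View pics/w10b.png

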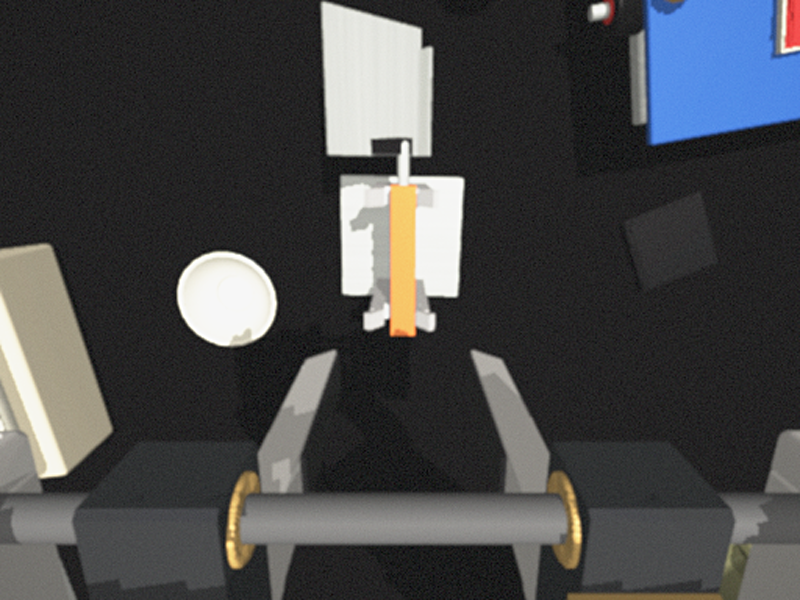

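The turner lies in both cradles as at the start (handle (403,184)–(403,336)) and is released. The red-up tile shows on the plate at (790,25).

```bash
python3 -c "
from cell import manip
print(manip.sign_off())"
```

```text
the job is handed in; nothing more can be done
None
```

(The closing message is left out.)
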